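Lay out the stacked stamping kit

TASK

The stamping kit has been left piled up on the finishing bench: take the pile apart from the top down, one piece at a time, and lay it out for work. Set the brass bell upright on the round wooden stand, then the steel doming cube on the small square wooden riser, then the black rubber puck flat inside the rimmed metal dish, and last the square steel block flat on the large cork mat. Set each down gently (no dropping) and centred to about a centimetre, and leave the ring clamp and the hammer where they lie.

Things in the scene. Friction and masses are not known exactly. Their poses are not given: they have to be found in the camera images.
- bell: Small cast brass hand bell, 66 high, standing upright on top of the pile. Skirt 36 diameter at the foot, tapering to 16 at 34 above the foot; above it a plain upright round handle 12 diameter, from 34 to 66 above the foot. 0.12 kg. Origin: centre of its foot; z up along the handle.
- doming_cube: Bright steel doming cube, 42 x 42 x 42, about 0.5 kg, with dark round hollows in its faces; second from the top of the pile, under the bell, on the rubber puck. Origin: centre of its underside; x and y square to its side faces, z up.
- rubber_puck: Black rubber puck, 58 diameter, 24 high, about 0.075 kg; third in the pile, under the cube, on the steel block. Origin: centre of its underside; z up.
- bench_block: Square bright steel bench block, 64 x 64 x 22 high, about 0.7 kg; the bottom of the pile, lying on the bench. Origin: centre of its underside; x and y square to its sides, z up. The pieces in the pile are each centred to about 3 on the one below and turned at any angle.
- bell_stand: The bell's place: fixed round dark wooden stand, 64 diameter, flat top 25 above the bench. Origin: centre of its underside, on the bench.
- pine_riser: The cube's place: fixed low square wooden riser, 70 x 70, flat top 14 above the bench. Origin: centre of its underside, on the bench; x and y square to its sides.
- round_dish: The puck's place: fixed shallow round metal dish, 100 outside and 90 inside diameter; inner floor 5 above the bench, rim 9 above the bench. Origin: centre of its underside, on the bench.
- cork_mat: The block's place: fixed flat square cork mat, 100 x 100, 6 thick. Origin: centre of its underside, on the bench; x and y square to its sides.
- ring_clamp: Bystander, loose: maple ring clamp lying on the bench with a brass band and cam lever and a cast silver signet ring in its jaws; about 143 long (from 60 behind to 83 ahead of its origin along its x), 30 wide, 34 high. Origin: on the bench under the middle of the wood.
- hammer: Bystander, loose: copper-faced hammer lying on the bench, 238 long along its x (from 125 behind to 113 ahead of its origin), head 76 wide at the +x end, 26 high. Origin: on the bench under the handle.
Mind the look-alikes: they are no part of the job. Leave any blue look-alike of the bench_block alone.

How it is judged:
By the outcome, as a careful person would: the job done as asked, in the order asked, and still so for the second after the job is handed in, with the robot touching nothing.
It also fails if it takes over 122 s, if anything falls off the work surface, if the arm or the gripper's body presses on something with over 40 N, if the wrist force passes 120 N, or if a joint passes its speed limit or range.

ROBOT

A 6-joint arm with a two-finger parallel gripper is mounted at the origin on the work surface. World frame = base frame: x ahead of the robot, y to its left, z up, the work surface at z = 0. Lengths are in mm, angles in rad, forces in N, time in s.
With the tool pointing down it reaches from about 350 to 925 mm from the base axis. Payload 6.4 kg.
Tool frame: the origin (TCP) lies on the centre line of the jaws, within the pads' length; the fingertips stand 14 mm ahead of it and the grasp point (between the pads) lies 5 mm behind it; z points along the fingers, y is the direction in which the jaws open and shut (so a half turn about z gives the same grasp; the last joint's range is limited). The gripper opens to 85 mm and grips with 20 to 120 N. Pads are 22 mm wide; open, the fingers measure 114 mm over their backs; the gripper's body (76 mm by 85 mm) begins 54 mm behind the grasp point. The pads swing forward as they close: fully open they stand 13 mm farther back than shut.
Start: joints at [0.971, 0.245, 1.558, -0, 1.339, -0.174], TCP at [268.481, 591.973, 245.29] pointing down, gripper open.
Joint ranges: [-3.13, 3.13], [-1.02, 2.26], [0.13, 2.54], [-0.95, 4.09], [0.21, 2.88], [-2.74, 2.74]. Speed limits (rad/s): [2.57, 2.57, 3.14, 3.14, 3.14, 3.14].

INTERFACE

Orientations are given as a rotation vector (axis times angle).
In Python, from plant import r gives the robot as it stands. The module is installed in compiled form; this text tells all that it offers.
- The arm moves only by the shell command python3 -m inch 'ROWS' [OPENING] [FORCE]. ROWS is JSON, one flat list of numbers, 6 for each row, row after row: the shift along the tool's x, y, z in mm, then the turn, a rotation vector about the tool's x, y, z in rad. In form: [tx, ty, tz, rx, ry, rz, tx, ty, tz, rx, ry, rz, ...]. A call has exactly 8 rows; each row is the pose to reach, as a shift and turn from the pose measured when the call began, along the tool's axes at that moment; what a row does not reach only later rows make up. A row lasts 1/8 s, in which the tool goes at most 62.5 mm and 10.7 degrees, less where a joint would pass 70% of its speed; a pose out of reach is approached as far as the arm can. A call with a gripper value outside its range is refused whole. OPENING is the finger opening in mm, from 0 to 85.4, set as the call begins (- or left out, the last holds). The fingers move at their own pace and stop on an object; FORCE is the grip in N (left out, the last holds). Time passes only in rows, so rows that repeat a pose let the fingers close, or fill a call up. It gives the time, the measured TCP pose, the force and the opening at its end, in the units of the state.
- r.get_state(): the state, without advancing time (a new reading comes with each control period).
- r.capture(name): name is "side" or "top"; returns a dict with "pixels" (384x512x3 uint8, blue, green, red), "mtx" (3x3 intrinsics, pixels), "T" (4x4, takes a point from camera to world coordinates). Camera axes: x right, y up, looking along -z (the intrinsics and any distortion apply to the point x, -y, -z); pixel columns grow to the right and rows downward; lengths in mm; the calibration is good to about 2 mm. A picture is of the moment at which its call begins. There is no depth.
- r.close_job(): hands the job in, once; it reports no verdict.
The state is a dict: "time_s": time; "joint_positions": joint angles; "dq": joint speeds; "joint_efforts": joint torques, N m; "ee_pos": TCP position; "eef_rot": TCP orientation; "wrist_force": force on the tool from outside, world axes, zero at the start; "ft_torque": the same for the moment, N m; "finger_gap": finger opening in mm.
Only numpy, scipy, OpenCV 4.12 (cv2) and the standard library are available. Lean on these libraries where they do the work, as an engineer would, in place of code of your own. Each camera call takes 0.05 s, during which the arm holds its last target. There are 200 camera calls.

## Working session

There is one attempt and no reset: what is moved stays moved. The work goes in short steps, Python scripts to look and compute and a shell command to move; the robot and the scene stay as the last step left them, time stands still between calls to the robot, and variables do not carry over. Pictures are saved under pics/ and viewed, about 12 in all and at most 16, crops included, and the job is handed in when it is done.

```bash
mkdir -p pics; cat > h.py <<'E'
import numpy as np, cv2
from plant import r
from scipy.spatial.transform import Rotation as R
def cap(n,save=None):
    c=r.capture(n)
    if save: cv2.imwrite('pics/'+save,c['pixels'])
    return c
def ray(c,u,v):
    d=np.linalg.inv(c['mtx'])@[u,v,1]; T=np.array(c['T'])
    return T[:3,3],T[:3,:3]@np.array([d[0],-d[1],-d[2]])
def onz(c,u,v,z):
    o,d=ray(c,u,v); return o+d*(z-o[2])/d[2]
def proj(c,p):
    T=np.array(c['T']); q=T[:3,:3].T@(np.array(p)-T[:3,3]); k=c['mtx']@[q[0],-q[1],-q[2]]; return k[:2]/k[2]
def st():
    s=r.get_state(); return s, np.array(s['ee_pos']), R.from_rotvec(s['eef_rot'])
E
python3 - <<'E'
from h import *
for n in('top','side'):
    c=cap(n,n+'0.png'); print(c['mtx'],np.round(c['T'],3),c.keys())
s,p,q=st(); print(s,q.as_matrix().round(3))
E
```

```text
[[438.66405521   0.         258.8200046 ]
 [  0.         438.66405521 187.56262223]
 [  0.           0.           1.        ]] [[-4.00000e-03  9.87000e-01 -1.59000e-01  3.14084e+02]
 [-1.00000e+00 -3.00000e-03  7.00000e-03  1.05538e+02]
 [ 6.00000e-03  1.59000e-01  9.87000e-01  1.30542e+03]
 [ 0.00000e+00  0.00000e+00  0.00000e+00  1.00000e+00]] dict_keys(['pixels', 'mtx', 'T'])
[[374.92797865   0.         259.44956466]
 [  0.         374.92797865 188.66528551]
 [  0.           0.           1.        ]] [[ 8.61000e-01  3.12000e-01 -4.01000e-01  1.14704e+02]
 [-5.08000e-01  5.01000e-01 -7.01000e-01 -5.93735e+02]
 [-1.70000e-02  8.07000e-01  5.90000e-01  6.71467e+02]
 [ 0.00000e+00  0.00000e+00  0.00000e+00  1.00000e+00]] dict_keys(['pixels', 'mtx', 'T'])
{'time_s': 0.1, 'joint_positions': array([ 9.70894201e-01,  2.45731721e-01,  1.55890055e+00,  1.79278972e-05,
        1.33870209e+00, -1.74104593e-01]), 'dq': array([ 0.00152079, -0.00051735, -0.00305139,  0.0015834 , -0.00157152,
        0.00192374]), 'joint_efforts': array([-7.05581460e-04, -4.30667353e+01, -3.27130437e+01, -1.63067934e-04,
        2.82781140e-03, -3.80447443e-05]), 'ee_pos': array([268.19943493, 591.56255573, 244.29396526]), 'eef_rot': array([-6.63663834e-01, -3.07000278e+00,  2.52265365e-03]), 'wrist_force': array([0.00348368, 0.19513837, 0.34388567]), 'ft_torque': array([ 0.06766297, -0.03083478,  0.01366787]), 'finger_gap': 85.94698196318652} [[-0.911  0.413 -0.001]
 [ 0.413  0.911 -0.001]
 [ 0.    -0.002 -1.   ]]
```

View pics/top0.png

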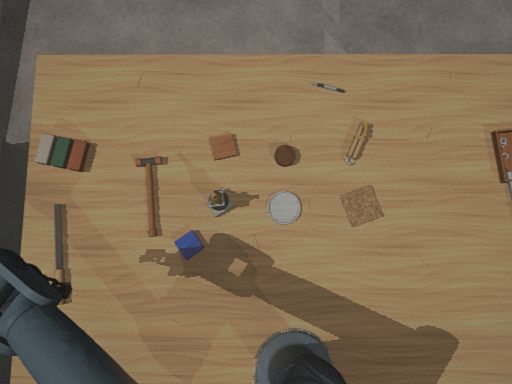

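View pics/side0.png

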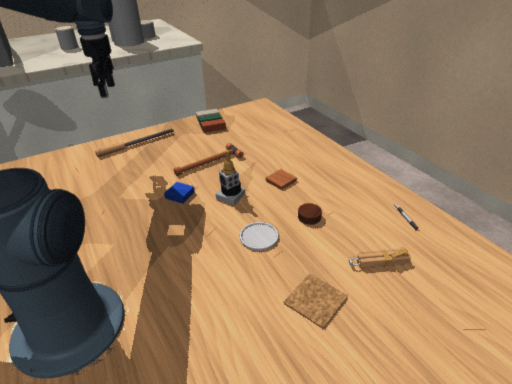

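Top view: pile at about (218,202), hammer (150,195), blue look-alike (189,244), riser (223,147), stand (285,155), dish (284,208), mat (361,206), clamp (357,143). The side view shows the bell on the pile at (229,165).

```bash
python3 - <<'E'
from h import *
c=cap('top'); s=cap('side')
a=cv2.resize(c['pixels'][120:250,180:400],None,fx=3.6,fy=3.6,interpolation=cv2.INTER_CUBIC)
cv2.imwrite('pics/a.png',a)
b=cv2.resize(s['pixels'][135:215,180:290],None,fx=7,fy=7,interpolation=cv2.INTER_CUBIC)
cv2.imwrite('pics/b.png',b)
for n,uv,z in(('stand',(285,155),25),('riser',(223,147),14),('dish',(284,208),9),('mat',(361,206),6),('pile',(218,202),0),('bell',(218,199),154),('blue',(189,244),22)): print(n,onz(c,*uv,z).round())
hsv=cv2.cvtColor(c['pixels'],cv2.COLOR_BGR2HSV)
for n,uv in(('stand',(285,155)),('riser',(223,147)),('dish',(284,208)),('mat',(361,206)),('bg',(310,180))): print(n,np.median(hsv[uv[1]-4:uv[1]+5,uv[0]-4:uv[0]+5].reshape(-1,3),axis=0))
E
```

```text
stand [619.  18.  25.]
riser [647. 205.  14.]
dish [461.  22.   9.]
mat [ 467. -208.    6.]
pile [481. 219.   0.]
bell [469. 206. 154.]
blue [355. 300.  22.]
stand [ 13. 120.  90.]
riser [ 12. 132. 132.]
dish [ 21.  10. 152.]
mat [ 16. 111. 128.]
bg [ 16. 106. 153.]
```

View pics/a.png

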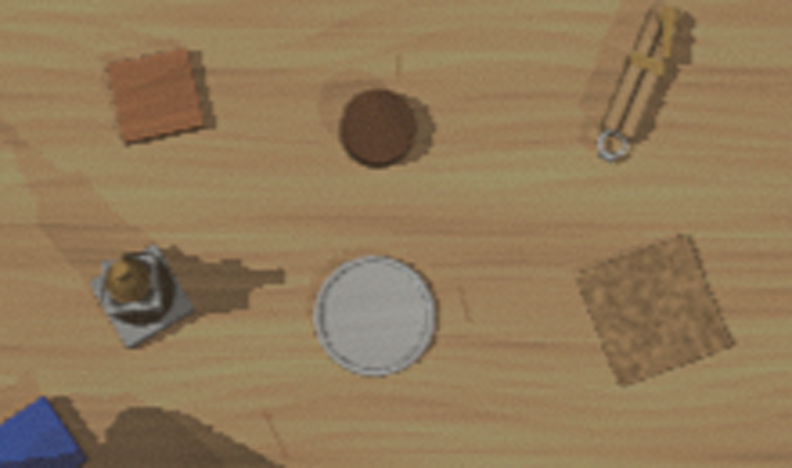

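View pics/b.png

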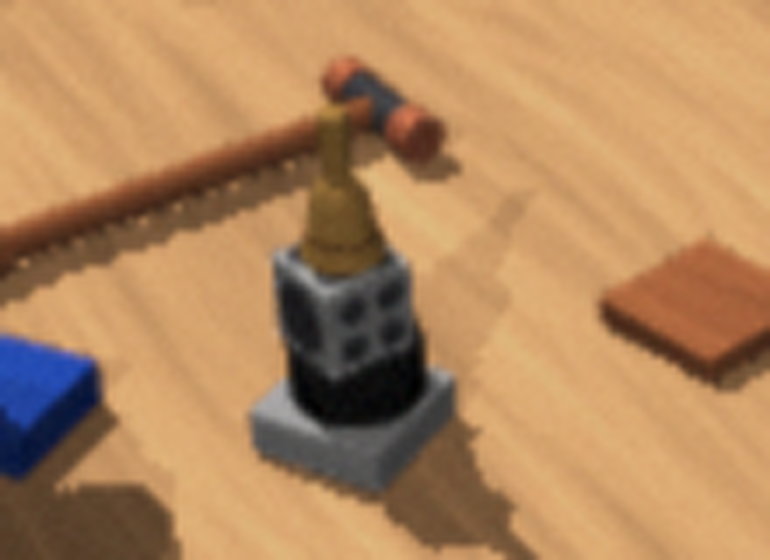

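Crop a: riser corners (107,67),(186,49),(203,128),(128,145); stand centre (378,127); dish (376,316); mat corners (579,270),(688,235),(735,345),(624,386); block top (92,285),(152,246),(192,312),(130,348). Crop b: bell top (333,108), cube top left/front/right corners (275,252),(330,285),(410,253), block top (252,413),(378,460),(455,375).

```bash
cat >m.py <<'E'
from h import *
c=cap('top'); s=cap('side')
A=lambda P,z:[onz(c,(x+.5)/3.6-.5+180,(y+.5)/3.6-.5+120,z)[:2] for x,y in P]
B=lambda P,z:[onz(s,(x+.5)/7-.5+180,(y+.5)/7-.5+135,z)[:2] for x,y in P]
def sq(n,P):
    P=np.array(P); e=np.diff(P,axis=0); ang=np.degrees(np.arctan2(e[:,1],e[:,0]))%90
    print(n,'ctr',((P[0]+P[2])/2).round(1),'mean',P.mean(0).round(1),'len',np.linalg.norm(e,axis=1).round(),'ang',ang.round())
sq('riser',A([(107,67),(186,49),(203,128),(128,145)],14))
sq('mat',A([(579,270),(688,235),(735,345),(624,386)],6))
sq('block',A([(92,285),(152,246),(192,312),(130,348)],22))
sq('blockS',B([(252,413),(378,460),(455,375)],22))
sq('cubeS',B([(275,252),(330,285),(410,253)],88))
print('bellS',B([(333,108)],154),'A',A([(128,280)],150))
print('stand',A([(378,127)],25),'dish',A([(376,316)],9))
h=cv2.cvtColor(c['pixels'],cv2.COLOR_BGR2HSV)
for n,w,m,z in(('stand',(265,135,308,175),h[...,2]<105,25),('dish',(262,185,306,230),h[...,1]<60,9)):
    x0,y0,x1,y1=w; k=m[y0:y1,x0:x1].astype(np.uint8); k=cv2.morphologyEx(k,cv2.MORPH_OPEN,np.ones((3,3)))
    C=max(cv2.findContours(k,0,2)[0],key=cv2.contourArea); (u,v),q=cv2.minEnclosingCircle(C)
    print(n,u+x0,v+y0,q,onz(c,u+x0,v+y0,z))
E
python3 m.py
```

```text
riser ctr [647.5 205.6] mean [647.8 204.7] len [68. 70. 64.] ang [13. 12. 13.]
mat ctr [ 469.5 -211.4] mean [ 468.4 -211.1] len [97. 99. 99.] ang [18. 21. 20.]
block ctr [476.3 214. ] mean [477.  214.4] len [58. 64. 58.] ang [33. 31. 30.]
blockS ctr [478.5 213.2] mean [474.4 198.1] len [63. 64.] ang [28. 33.]
cubeS ctr [481.1 219.7] mean [476.2 213.6] len [34. 38.] ang [14.  5.]
bellS [array([482.68659013, 221.35333535])] A [array([473.86217448, 213.64143593])]
stand [array([618.8860564 ,  19.08937113])] dish [array([462.70220916,  21.80630521])]
stand 285.1575336456299 155.36986351013184 11.212128639221191 [617.49156659  17.55509701  25.        ]
dish 283.61782455444336 207.3882179260254 16.959819793701172 [462.79187191  23.18960988   9.        ]
```

```bash
cat >>h.py <<'E'
def cross(c1,p1,c2,p2):
    o1,d1=ray(c1,*p1);o2,d2=ray(c2,*p2)
    d1/=np.linalg.norm(d1);d2/=np.linalg.norm(d2)
    t=np.linalg.lstsq(np.c_[d1,-d2],o2-o1,rcond=None)[0]
    a,b=o1+d1*t[0],o2+d2*t[1]; return (a+b)/2,np.linalg.norm(a-b)
def row(x,y,z,yaw):   # yaw deg of tool y axis in world, half-turn equivalent
    s,p,q=st(); best=None
    for k in(0,180):
        a=np.radians(yaw+k); Y=np.array([np.cos(a),np.sin(a),0]); Z=np.array([0,0,-1.]); X=np.cross(Y,Z)
        w=(q.inv()*R.from_matrix(np.c_[X,Y,Z])).as_rotvec()
        if best is None or np.linalg.norm(w)<np.linalg.norm(best): best=w
    print('row',q.inv().apply(np.array([x,y,z])-p).round(1),best.round(3),'j6',round(s['joint_positions'][5],2),'at',p.round(1),'F',np.round(s['wrist_force'],1),'t',round(s['time_s'],2))
E
cat >brass.py <<'E'
from h import *
for n,w in(('side',(215,140,245,180)),('top',(205,185,240,215))):
    c=cap(n); h=cv2.cvtColor(c['pixels'],cv2.COLOR_BGR2HSV); x0,y0,x1,y1=w
    m=((h[...,0]>15)&(h[...,0]<30)&(h[...,1]>135))[y0:y1,x0:x1]
    print(n); [print(y0+i,''.join('#' if v else '.' for v in q)) for i,q in enumerate(m)]
E
python3 brass.py; python3 -c "
from h import *
row(478,217,240,98)"
```

```text
side
140 ..............................
141 ..............................
142 ..............................
143 ..............................
144 ..............................
145 ..............................
146 ..............................
147 ..............................
148 ..............................
149 ..............................
150 ..........####................
151 ..........####................
152 ...........####...............
153 ...........####...............
154 ...........####...............
155 ...........####...............
156 ...........####...............
157 ...........####...............
158 ...........####...............
159 ...........####...............
160 ..........######..............
161 .........########.............
162 .........#########............
163 .........#########............
164 .........#########............
165 .........#########............
166 .........#########............
167 .........##########...........
168 .........##########...........
169 ........#.##########..........
170 ........###..#######..........
171 ......
[... 915 characters left out ...]
.................................
201 ...................................
202 ...................................
203 ...................................
204 ...................................
205 ...................................
206 ...................................
207 ...................................
208 ...................................
209 ...................................
210 ...................................
211 ...................................
212 ...................................
213 ...................................
214 ...................................
row [-345.7 -254.9    5.2] [-0.    -0.    -0.565] j6 -0.17 at [268.5 591.9 245.2] F [ 0.3 -0.4 -0.1] t 0.4
```

```bash
python3 -c "
from h import *
c=cap('side')
print(onz(c,227.3,151.3,154),onz(c,227.8,155,142),onz(c,228.8,170.5,88))"
python3 -m inch '[-40,-30,0,0,0,-0.07,-86,-64,0,0,0,-0.14,-130,-96,0,0,0,-0.21,-180,-133,0,0,0,-0.28,-230,-170,0,0,0,-0.38,-280,-206,2,0,0,-0.48,-320,-236,4,0,0,-0.55,-346,-255,5,0,0,-0.565]' 40 40
```

```text
[479.9212492  214.86559649 154.        ] [480.62846701 215.04161113 142.        ] [482.18263522 219.89311456  88.        ]
time_s: 1.45
ee_pos: [479.1, 214.7, 240.4]
eef_rot: [-0.217, 3.134, -0.0]
wrist_force: [0.5, 0.1, -0.4]
finger_gap: 40.0
```

```bash
python3 - <<'E'
from h import *
c=cap('top'); s=cap('side')
b=cv2.resize(s['pixels'][75:215,150:300],None,fx=4,fy=4,interpolation=cv2.INTER_CUBIC)
a=cv2.resize(c['pixels'][130:250,165:265],None,fx=4,fy=4,interpolation=cv2.INTER_CUBIC)
o=np.zeros((560,1000,3),np.uint8); o[:,:600]=b; o[:480,600:]=a; cv2.imwrite('pics/c.png',cv2.resize(o,(800,448)))
row(480,218,240,98)
s_,p,q=st(); t=q.apply([0,0,14])+p; print('tip px side',proj(s,t),'top',proj(c,t))
E
```

```text
row [-0.9  3.5  0.4] [-0.001  0.    -0.005] j6 -1.5 at [479.5 214.4 240.4] F [-0.3  0.1  0.3] t 1.55
tip px side [225.35710039 127.31807622] top [212.07820365 190.95692019]
```

View pics/c.png

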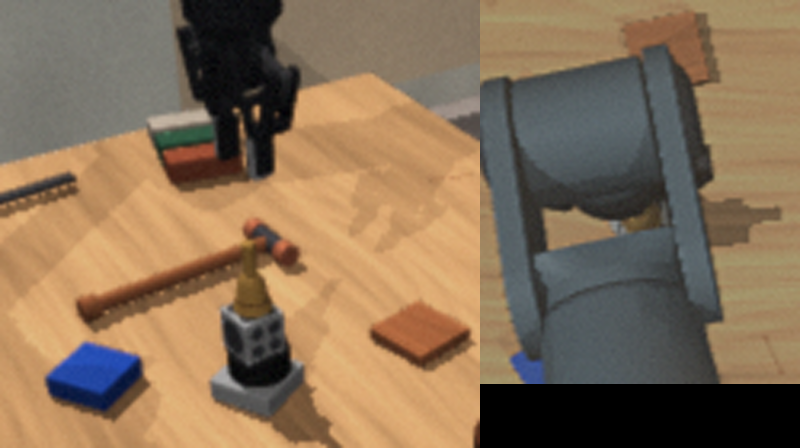

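Fingertips appear at about (243,167) in the composite, within 1 px of the predicted point, so the side calibration agrees with the arm. Descending to the bell handle.

```bash
python3 -m inch '[-1,1.5,15,0,0,0,-1,1.5,35,0,0,0,-1,1.5,55,0,0,0,-1,1.5,75,0,0,0,-1,1.5,88,0,0,0,-1,1.5,97,0,0,0,-1,1.5,102,0,0,0,-1,1.5,103,0,0,0]' 40 40; python3 - <<'E'
from h import *
s=cap('side'); b=cv2.resize(s['pixels'][110:210,180:290],None,fx=5,fy=5,interpolation=cv2.INTER_CUBIC); cv2.imwrite('pics/d.png',b)
E
```

```text
time_s: 2.55
ee_pos: [480.5, 216.1, 137.4]
eef_rot: [-0.212, 3.134, -0.001]
wrist_force: [0.1, -0.7, -0.3]
finger_gap: 39.8
```

View pics/d.png

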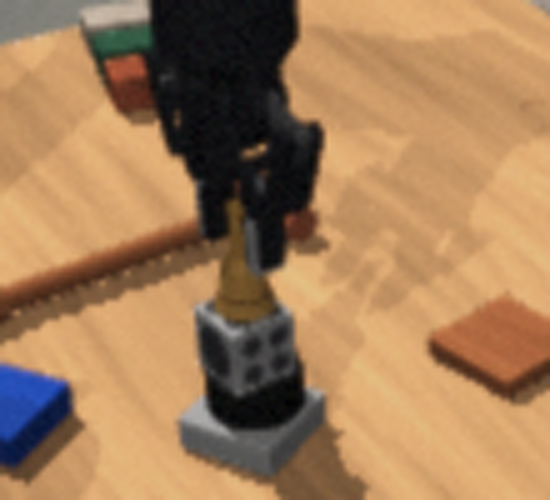

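The handle (235,215) sits between the two fingers at (213,215) and (265,240). Closing.

```bash
python3 -m inch '[0,0,0,0,0,0,0,0,0,0,0,0,0,0,0,0,0,0,0,0,0,0,0,0,0,0,0,0,0,0,0,0,0,0,0,0,0,0,0,0,0,0,0,0,0,0,0,0]' 0 40; python3 -m inch '[0,0,-3,0,0,0,0,0,-10,0,0,0,0,0,-22,0,0,0,0,0,-35,0,0,0,0,0,-46,0,0,0,0,0,-54,0,0,0,0,0,-59,0,0,0,0,0,-60,0,0,0]'; python3 -c "
from h import *
row(618.5,18.5,165,98)"
```

```text
time_s: 3.6
ee_pos: [480.5, 216.1, 137.5]
eef_rot: [-0.212, 3.134, -0.001]
wrist_force: [-0.1, 0.4, -0.7]
finger_gap: 11.1
time_s: 4.6
ee_pos: [480.6, 216.1, 197.7]
eef_rot: [-0.212, 3.133, -0.001]
wrist_force: [-0.2, 0.7, -1.5]
finger_gap: 10.5
row [-110.  -214.4   33. ] [-0.001  0.001 -0.005] j6 -1.5 at [480.6 216.1 197.7] F [-0.2  0.7 -1.5] t 4.6
```

```bash
python3 -m inch '[-8,-15,2,0,0,0,-24,-46,7,0,0,0,-44,-86,13,0,0,0,-64,-125,19,0,0,0,-83,-162,25,0,0,0,-98,-192,29,0,0,0,-107,-208,32,0,0,0,-110,-214.5,33,0,0,0]'; python3 - <<'E'
from h import *
s=cap('side'); c=cap('top')
x0,y0=240,130
b=cv2.resize(s['pixels'][y0:y0+110,x0:x0+130],None,fx=5,fy=5,interpolation=cv2.INTER_CUBIC)
row(618.5,18.5,76,98)
_,p,q=st()
print('pred foot',proj(s,q.apply([0,0,49.4])+p),'stand top',proj(s,[618.5,18.5,25]))
h=cv2.cvtColor(s['pixels'],cv2.COLOR_BGR2HSV)
m=((h[...,0]>15)&(h[...,0]<30)&(h[...,1]>135))
i,j=np.mgrid[:384,:512]
f=q.apply([0,0,49.4])+p; u,v=proj(s,f).round().astype(int)
[print(y,''.join('#' if k else '.' for k in m[y,u-12:u+13]),u-12) for y in range(v-22,v+9)]
cv2.imwrite('pics/e.png',b)
E
```

```text
time_s: 5.6
ee_pos: [618.6, 17.4, 164.2]
eef_rot: [0.21, -3.135, 0.0]
wrist_force: [-0.6, 1.1, -1.1]
finger_gap: 10.5
row [-0.1  0.2 88.6] [-0.     0.    -0.005] j6 -1.86 at [618.4  18.3 164.6] F [ 0.5  0.4 -1.5] t 5.7
pred foot [311.22863506 182.87359948] stand top [309.06247721 210.08944452]
161 .............#........... 299
162 ......................... 299
163 ......................... 299
164 ......................... 299
165 ......................... 299
166 ......................... 299
167 ......................... 299
168 ......................... 299
169 ......................... 299
170 ......................... 299
171 ...........#............. 299
172 ...........#............. 299
173 ..........##............. 299
174 .........####....#....... 299
175 .........##########...... 299
176 .........##########...... 299
177 .........##########...... 299
178 .........##########...... 299
179 ........###########...... 299
180 .......############...... 299
181 .......#.#########....... 299
182 ......###..#########..... 299
183 .......##############.... 299
184 .......#############..... 299
185 ........############..... 299
186 .........##########...... 299
187 .............#........... 299
188 ......................... 299
189 ......................... 299
190 ......................... 299
191 ......................... 299
```

View pics/e.png

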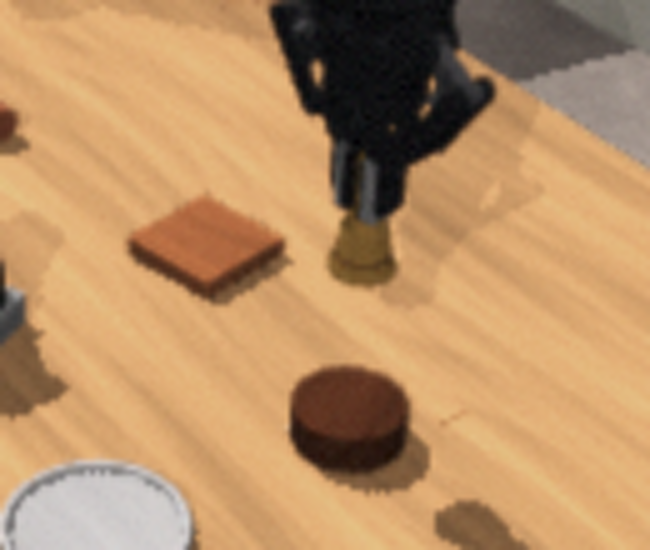

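Stand top centre at (350,400), matching the prediction within 1 px; bell foot (363,265) within 1 px of its predicted pixel. Lowering.

```bash
python3 -m inch '[0,0,10,0,0,0,0,0,26,0,0,0,0,0,44,0,0,0,0,0,60,0,0,0,0,0,73,0,0,0,0,0,81,0,0,0,0,0,85,0,0,0,0,0,87,0,0,0]'; python3 -m inch '[0,0,0.5,0,0,0,0,0,1,0,0,0,0,0,1.5,0,0,0,0,0,2,0,0,0,0,0,2.5,0,0,0,0,0,3,0,0,0,0,0,3.3,0,0,0,0,0,3.3,0,0,0]'
```

```text
time_s: 6.7
ee_pos: [618.7, 18.2, 77.8]
eef_rot: [-0.211, 3.133, -0.0]
wrist_force: [-0.4, 0.1, -1.3]
finger_gap: 10.5
time_s: 7.7
ee_pos: [618.7, 18.2, 74.5]
eef_rot: [-0.212, 3.133, -0.001]
wrist_force: [0.7, -0.2, -0.8]
finger_gap: 10.9
```

```bash
python3 -m inch '[0,0,0.2,0,0,0,0,0,0.4,0,0,0,0,0,0.6,0,0,0,0,0,0.8,0,0,0,0,0,1,0,0,0,0,0,1,0,0,0,0,0,1,0,0,0,0,0,1,0,0,0]'
```

```text
time_s: 8.7
ee_pos: [619.0, 18.1, 74.5]
eef_rot: [-0.212, 3.133, -0.001]
wrist_force: [-4.3, 1.5, 6.8]
finger_gap: 11.0
```

Contact (6.8 N). Releasing and lifting.

```bash
python3 -m inch '[0,0,0,0,0,0,0,0,0,0,0,0,0,0,0,0,0,0,0,0,0,0,0,0,0,0,0,0,0,0,0,0,0,0,0,0,0,0,0,0,0,0,0,0,0,0,0,0]' 40; python3 -m inch '[0,0,-5,0,0,0,0,0,-18,0,0,0,0,0,-36,0,0,0,0,0,-58,0,0,0,0,0,-80,0,0,0,0,0,-100,0,0,0,0,0,-114,0,0,0,0,0,-120,0,0,0]'; python3 - <<'E'
from h import *
s=cap('side')
o=[cv2.resize(s['pixels'][y:y+70,x:x+80],None,fx=5,fy=5,interpolation=cv2.INTER_CUBIC) for x,y in((270,160),(190,150))]
cv2.imwrite('pics/f.png',np.hstack(o)); row(480,217,195,98)
E
```

```text
time_s: 9.7
ee_pos: [619.0, 18.1, 74.5]
eef_rot: [-0.212, 3.133, -0.001]
wrist_force: [-0.8, -0.4, 0.8]
finger_gap: 39.9
time_s: 10.7
ee_pos: [619.1, 18.2, 195.8]
eef_rot: [-0.212, 3.132, -0.001]
wrist_force: [0.3, 0.1, -0.2]
finger_gap: 40.1
row [111.2 215.8   0.4] [-0.001  0.003 -0.005] j6 -1.86 at [619.2  18.1 195.9] F [ 0.4 -0.1 -0.1] t 10.75
```

View pics/f.png

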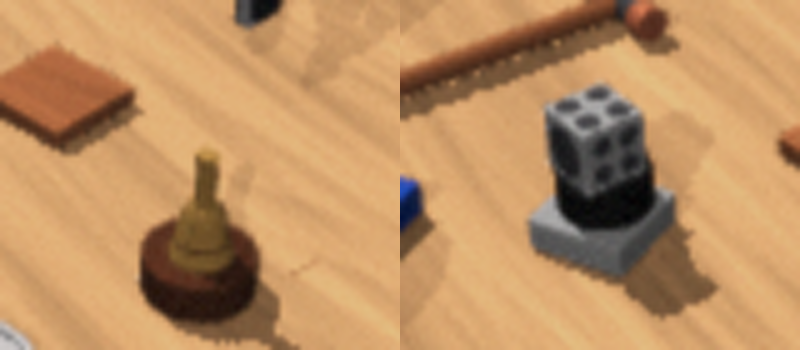

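Bell upright and centred on the stand. Cube top corners in the right crop: left (147,107), back (202,86), right (244,110), front (188,135).

```bash
python3 - <<'E'
from h import *
s=cap('side')
P=np.array([onz(s,(x+.5)/5-.5+190,(y+.5)/5-.5+150,88)[:2] for x,y in((147,107),(202,86),(244,110),(188,135))])
print(P.round(1),P.mean(0)); e=np.roll(P,-1,0)-P; print(np.linalg.norm(e,axis=1),np.degrees(np.arctan2(e[:,1],e[:,0]))%90)
E
```

```text
[[457.5 232.3]
 [493.8 235.4]
 [502.6 200.5]
 [464.6 194.8]] [479.6262855  215.73811714]
[36.5082695  35.98502649 38.48025738 38.21211128] [ 4.73800496 14.16761443  8.46730005 10.75440281]
```

```bash
python3 -m inch '[8,16,0,0,0,0,24,46,0,0,0,0,44,86,0,0,0,0,64,125,0,0,0,0,83,162,0,0,0,0,98,192,0,0,0,-0.01,108,210,0,0,0,-0.025,111.2,215,0,0,0,-0.025]' 72 60; python3 -c "
from h import *
row(479.6,215.7,65,99.5)"
```

```text
time_s: 11.8
ee_pos: [478.8, 217.1, 194.2]
eef_rot: [-0.253, 3.13, -0.001]
wrist_force: [1.0, -0.6, 0.5]
finger_gap: 71.8
row [ -0.4  -1.3 129.2] [-0.001  0.001 -0.004] j6 -1.52 at [478.8 217.1 194.2] F [ 1.  -0.6  0.5] t 11.8
```

```bash
python3 -m inch '[0,-1,15,0,0,0,0,-1.3,38,0,0,0,0,-1.3,65,0,0,0,0,-1.3,90,0,0,0,0,-1.3,110,0,0,0,0,-1.3,121,0,0,0,0,-1.3,127,0,0,0,0,-1.3,129,0,0,0]'; python3 -m inch '[0,0,0,0,0,0,0,0,0,0,0,0,0,0,0,0,0,0,0,0,0,0,0,0,0,0,0,0,0,0,0,0,0,0,0,0,0,0,0,0,0,0,0,0,0,0,0,0]' 20 60;  python3 -m inch '[0,0,-3,0,0,0,0,0,-10,0,0,0,0,0,-22,0,0,0,0,0,-35,0,0,0,0,0,-48,0,0,0,0,0,-60,0,0,0,0,0,-67,0,0,0,0,0,-70,0,0,0]'; python3 - <<'E'
from h import *
s=cap('side')
o=[cv2.resize(s['pixels'][y:y+110,x:x+80],None,fx=5,fy=5,interpolation=cv2.INTER_CUBIC) for x,y in((190,110),(240,110))]
cv2.imwrite('pics/g.png',np.hstack(o)); row(647.5,205.2,110,103)
E
```

```text
time_s: 12.8
ee_pos: [479.5, 215.5, 65.1]
eef_rot: [-0.253, 3.13, -0.001]
wrist_force: [0.5, -0.1, 0.1]
finger_gap: 72.2
time_s: 13.8
ee_pos: [480.3, 215.9, 66.2]
eef_rot: [-0.253, 3.128, -0.0]
wrist_force: [-0.9, 1.9, 5.4]
finger_gap: 41.3
time_s: 14.8
ee_pos: [480.2, 216.0, 136.7]
eef_rot: [-0.253, 3.127, -0.0]
wrist_force: [-0.5, -0.4, -4.9]
finger_gap: 41.5
row [-163.3  -37.5   27.4] [-0.001  0.004 -0.066] j6 -1.52 at [480.2 216.  136.7] F [ 0.9 -0.3 -4.7] t 14.85
```

View pics/g.png

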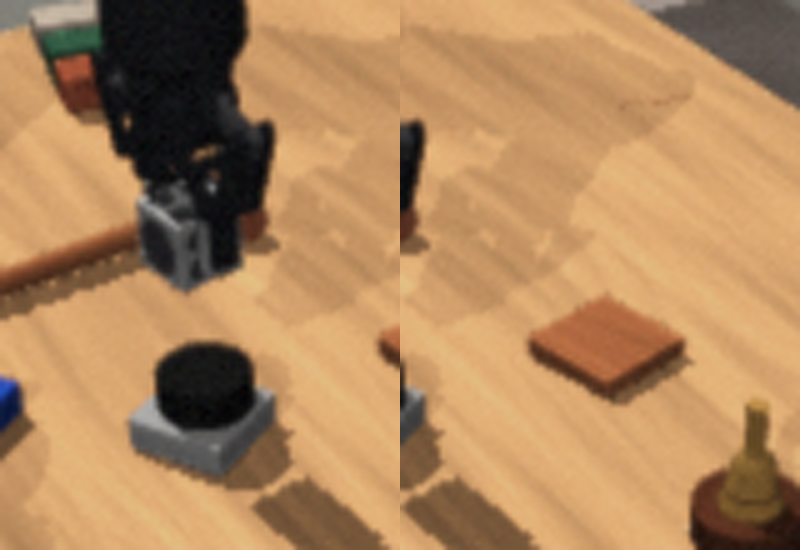

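Cube hangs level in the jaws, puck undisturbed on the block; riser's corners in the right crop (130,342),(205,296),(285,342),(209,388).

```bash
python3 -c "
from h import *
s=cap('side'); print(onz(s,281,178,14))"
python3 -m inch '[-10,-2,1,0,0,0,-32,-7,4,0,0,0,-60,-14,9,0,0,-0.015,-90,-21,14,0,0,-0.03,-118,-27,19,0,0,-0.045,-142,-33,23,0,0,-0.06,-158,-36.5,26,0,0,-0.066,-163,-37.5,27,0,0,-0.066]'; python3 -c "
from h import *
row(647.5,205.2,34.5,103)"
```

```text
[646.8250554 199.7049048  14.       ]
time_s: 15.9
ee_pos: [647.8, 204.6, 108.6]
eef_rot: [-0.355, 3.119, -0.001]
wrist_force: [-1.6, 0.4, -4.5]
finger_gap: 41.0
row [ 0.3  0.7 74.1] [-0.001  0.002 -0.   ] j6 -1.66 at [647.8 204.6 108.6] F [-1.6  0.4 -4.5] t 15.9
```

```bash
python3 - <<'E'
from h import *
for n,w in(('top',(200,125,248,170)),('side',(255,160,305,195))):
    c=cap(n); im=cv2.imread('pics/%s0.png'%n); h=cv2.cvtColor(im,cv2.COLOR_BGR2HSV); x0,y0,x1,y1=w
    H=h[y0:y1,x0:x1].astype(int); m=((H[...,0]<14)&(H[...,1]>125)&(H[...,2]>105)).astype(np.uint8)
    m=cv2.morphologyEx(m,cv2.MORPH_OPEN,np.ones((3,3)))
    C=max(cv2.findContours(m,0,2)[0],key=cv2.contourArea); M=cv2.moments(m*0+cv2.drawContours(m*0,[C],-1,1,-1))
    u,v=M['m10']/M['m00']+x0,M['m01']/M['m00']+y0
    P=np.array([onz(c,a+x0,b+y0,14)[:2] for a,b in C[:,0]],np.float32)
    print(n,u,v,onz(c,u,v,14),cv2.minAreaRect(P))
    print('stand',proj(c,[618.5,18.5,25]))
E
```

```text
top 222.77615062761507 146.06276150627616 [649.45583361 205.27632629  14.        ] ((650.191650390625, 205.41217041015625), (68.14326477050781, 66.96785736083984), 12.448833465576172)
stand [284.83742628 155.04197875]
side 280.35494880546077 177.30034129692834 [647.2233414  203.95560421  14.        ] ((648.1953735351562, 205.1591033935547), (71.61907196044922, 71.08439636230469), 12.95383071899414)
stand [309.06247721 210.08944452]
```

Both views agree on the riser at (648, 205). Lowering.

```bash
python3 -m inch '[0,0,8,0,0,0,0,0,22,0,0,0,0,0,38,0,0,0,0,0,52,0,0,0,0,0,62,0,0,0,0,0,67,0,0,0,0,0,70,0,0,0,0,0,71,0,0,0]'; python3 -m inch '[0,0,0.5,0,0,0,0,0,1,0,0,0,0,0,1.5,0,0,0,0,0,2,0,0,0,0,0,2.5,0,0,0,0,0,3,0,0,0,0,0,3.5,0,0,0,0,0,3.5,0,0,0]'
```

```text
time_s: 17.0
ee_pos: [647.5, 204.9, 38.3]
eef_rot: [-0.355, 3.119, -0.0]
wrist_force: [-0.8, 0.3, -4.9]
finger_gap: 41.3
time_s: 18.0
ee_pos: [647.5, 204.9, 34.7]
eef_rot: [-0.355, 3.119, -0.0]
wrist_force: [-1.0, 1.2, -4.1]
finger_gap: 41.5
```

```bash
python3 -m inch '[0,0,0.3,0,0,0,0,0,0.6,0,0,0,0,0,0.9,0,0,0,0,0,1.2,0,0,0,0,0,1.4,0,0,0,0,0,1.4,0,0,0,0,0,1.4,0,0,0,0,0,1.4,0,0,0]'
```

```text
time_s: 19.0
ee_pos: [647.6, 204.9, 34.2]
eef_rot: [-0.355, 3.119, -0.001]
wrist_force: [-5.3, -2.6, 3.9]
finger_gap: 42.1
```

```bash
python3 -m inch '[0,0,0,0,0,0,0,0,0,0,0,0,0,0,0,0,0,0,0,0,0,0,0,0,0,0,0,0,0,0,0,0,0,0,0,0,0,0,0,0,0,0,0,0,0,0,0,0]' 70; python3 -m inch '[0,0,-5,0,0,0,0,0,-18,0,0,0,0,0,-36,0,0,0,0,0,-58,0,0,0,0,0,-80,0,0,0,0,0,-100,0,0,0,0,0,-114,0,0,0,0,0,-120,0,0,0]'; python3 - <<'E'
from h import *
s=cap('side')
o=[cv2.resize(s['pixels'][y:y+80,x:x+80],None,fx=5,fy=5,interpolation=cv2.INTER_CUBIC) for x,y in((240,130),(190,150))]
cv2.imwrite('pics/i.png',np.hstack(o)); row(480,217,120,103)
E
```

```text
time_s: 20.0
ee_pos: [647.5, 204.9, 34.2]
eef_rot: [-0.355, 3.119, -0.001]
wrist_force: [0.9, -0.2, 0.1]
finger_gap: 69.8
time_s: 21.0
ee_pos: [647.6, 205.0, 155.5]
eef_rot: [-0.355, 3.118, -0.001]
wrist_force: [0.4, 0.2, 0.4]
finger_gap: 70.0
row [160.9  49.5  35. ] [-0.001  0.004  0.   ] j6 -1.66 at [647.7 205.  155.6] F [-0.1  0.6  0.9] t 21.05
```

View pics/i.png

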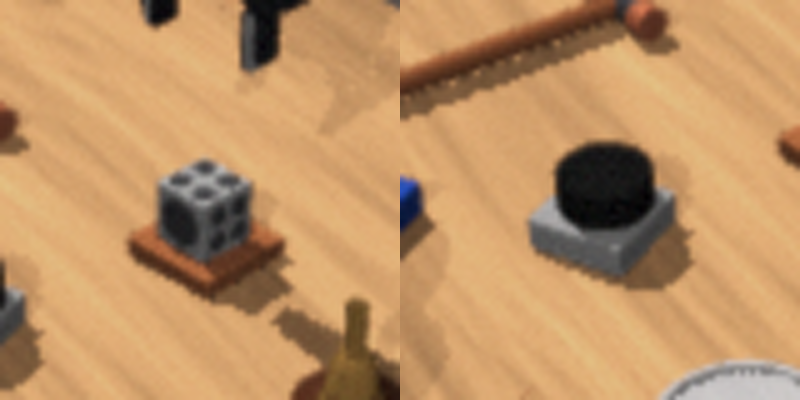

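Cube is centred and square on the riser. Puck silhouette in the right crop spans x 156–255, top 141 to bottom 229; top face centre (205,169).

```bash
python3 - <<'E'
from h import *
s=cap('side')
print(onz(s,230.6,183.4,46),onz(s,230.6,186.9,34))
h=cv2.cvtColor(s['pixels'],cv2.COLOR_BGR2HSV)[170:205,210:255]
m=(h[...,2]<50).astype(np.uint8); C=max(cv2.findContours(m,0,2)[0],key=cv2.contourArea); x,y,w,k=cv2.boundingRect(C)
u,v=210+x+(w-1)/2,170+y+(k-1)/2; print(x+210,y+170,w,k,onz(s,u,v,34))
row(479,217,100,121)
E
```

```text
[482.48934835 215.06002891  46.        ] [481.54491312 214.85887713  34.        ]
222 179 19 17 [482.30877232 213.80000893  34.        ]
row [161.5  49.7  54.2] [-0.001  0.003 -0.314] j6 -1.66 at [647.4 204.9 154.7] F [0.2 0.1 0.1] t 21.1
```

```bash
python3 -m inch '[10,3,1,0,0,0,32,9,5,0,0,-0.04,60,17,15,0,0,-0.1,90,26,28,0,0,-0.16,118,34,40,0,0,-0.22,142,41,49,0,0,-0.28,156,45.5,53,0,0,-0.31,159.6,46.8,54,0,0,-0.314]' 80 40;  python3 -c "
from h import *
row(481.5,214.5,42,121)"
```

```text
time_s: 22.1
ee_pos: [480.5, 214.7, 99.7]
eef_rot: [-0.839, 3.025, -0.001]
wrist_force: [0.3, 0.6, 1.4]
finger_gap: 79.6
row [-0.7 -0.6 57.7] [-0.001  0.002 -0.   ] j6 -1.91 at [480.5 214.7  99.7] F [0.3 0.6 1.4] t 22.1
```

```bash
python3 -m inch '[-0.5,-0.5,6,0,0,0,-0.5,-0.5,16,0,0,0,-0.5,-0.5,28,0,0,0,-0.5,-0.5,40,0,0,0,-0.5,-0.5,49,0,0,0,-0.5,-0.5,54,0,0,0,-0.5,-0.5,57,0,0,0,-0.5,-0.5,57.7,0,0,0]'; python3 -m inch '[0,0,0,0,0,0,0,0,0,0,0,0,0,0,0,0,0,0,0,0,0,0,0,0,0,0,0,0,0,0,0,0,0,0,0,0,0,0,0,0,0,0,0,0,0,0,0,0]' 30 40;  python3 -m inch '[0,0,-2,0,0,0,0,0,-7,0,0,0,0,0,-16,0,0,0,0,0,-28,0,0,0,0,0,-40,0,0,0,0,0,-50,0,0,0,0,0,-57,0,0,0,0,0,-60,0,0,0]'; python3 - <<'E'
from h import *
s=cap('side')
o=[cv2.resize(s['pixels'][y:y+110,x:x+80],None,fx=5,fy=5,interpolation=cv2.INTER_CUBIC) for x,y in((190,110),(225,170))]
cv2.imwrite('pics/j.png',np.hstack(o)); row(462.8,22.2,90,121)
E
```

```text
time_s: 23.1
ee_pos: [481.4, 214.6, 42.0]
eef_rot: [-0.839, 3.025, -0.001]
wrist_force: [0.6, 0.5, 0.7]
finger_gap: 80.0
time_s: 24.1
ee_pos: [482.1, 214.7, 42.8]
eef_rot: [-0.839, 3.024, -0.001]
wrist_force: [-0.6, -0.3, 5.1]
finger_gap: 56.4
time_s: 25.1
ee_pos: [482.1, 214.7, 103.4]
eef_rot: [-0.839, 3.023, -0.002]
wrist_force: [-0.0, 0.1, -0.3]
finger_gap: 56.4
row [ 115.8 -155.1   13.3] [-0.002  0.004  0.   ] j6 -1.91 at [482.1 214.8 103.5] F [ 1.5  0.2 -0.3] t 25.15
```

View pics/j.png

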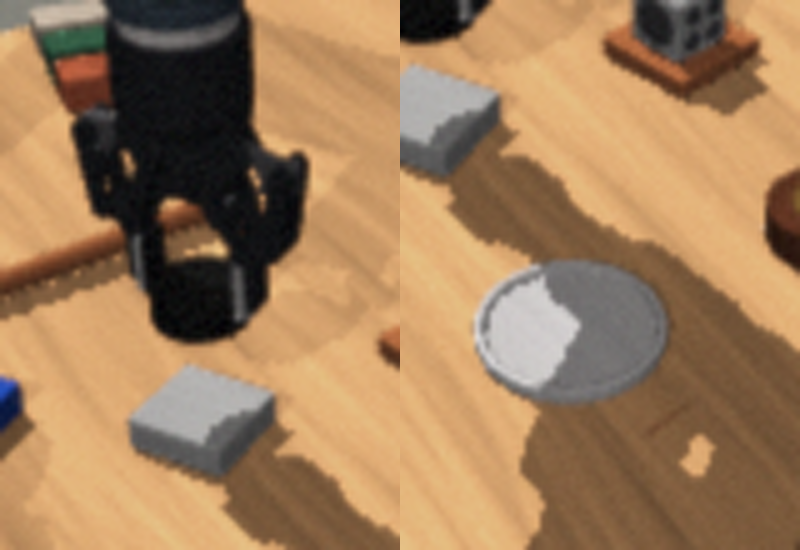

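Puck held level with tips near its mid-height; block untouched with top corners (130,412),(190,367),(275,402),(215,445). Dish rim centre in the right crop at (171,327).

```bash
python3 - <<'E'
from h import *
s=cap('side'); print('dish',onz(s,258.8,235,9))
P=np.array([onz(s,(x+.5)/5-.5+190,(y+.5)/5-.5+110,22)[:2] for x,y in((130,412),(190,367),(275,402),(215,445))])
print(P.mean(0)); e=np.roll(P,-1,0)-P; print(np.linalg.norm(e,axis=1),np.degrees(np.arctan2(e[:,1],e[:,0]))%90)
E
python3 -m inch '[7,-10,1,0,0,0,23,-31,2,0,0,0,44,-59,5,0,0,0,65,-88,8,0,0,0,85,-114,10,0,0,0,101,-136,12,0,0,0,112,-150,13,0,0,0,115.8,-155,13,0,0,0]'; python3 -c "
from h import *
row(462.8,22,25.8,121)"
```

```text
dish [461.7796568   20.38746849   9.        ]
[478.35296059 213.56977754]
[54.78963791 63.88317156 52.03505425 60.84244376] [23.8582984  24.40702634 20.40280717 27.1193026 ]
time_s: 26.2
ee_pos: [462.0, 21.1, 89.5]
eef_rot: [-0.836, 3.025, -0.001]
wrist_force: [0.8, 0.3, -1.5]
finger_gap: 56.5
row [-1.   0.4 63.7] [-0.001  0.003 -0.002] j6 -2.31 at [462.   21.1  89.5] F [ 0.8  0.3 -1.5] t 26.2
```

```bash
python3 -m inch '[0,0.3,7,0,0,0,0,0.3,19,0,0,0,0,0.3,33,0,0,0,0,0.3,45,0,0,0,0,0.3,53,0,0,0,0,0.3,57,0,0,0,0,0.3,59,0,0,0,0,0.3,60,0,0,0]'; python3 -m inch '[0,0,0.5,0,0,0,0,0,1,0,0,0,0,0,1.5,0,0,0,0,0,2,0,0,0,0,0,2.5,0,0,0,0,0,3,0,0,0,0,0,3.4,0,0,0,0,0,3.4,0,0,0]';  python3 -m inch '[0,0,0.2,0,0,0,0,0,0.4,0,0,0,0,0,0.6,0,0,0,0,0,0.8,0,0,0,0,0,1,0,0,0,0,0,1,0,0,0,0,0,1,0,0,0,0,0,1,0,0,0]'
```

```text
time_s: 27.2
ee_pos: [462.3, 21.3, 29.7]
eef_rot: [-0.836, 3.025, -0.001]
wrist_force: [-0.1, 0.6, -0.3]
finger_gap: 56.6
time_s: 28.2
ee_pos: [462.3, 21.3, 26.2]
eef_rot: [-0.836, 3.025, -0.001]
wrist_force: [0.4, -0.7, -0.6]
finger_gap: 56.3
time_s: 29.2
ee_pos: [462.3, 21.3, 25.8]
eef_rot: [-0.836, 3.025, -0.001]
wrist_force: [-3.9, 0.1, 6.7]
finger_gap: 56.2
```

```bash
python3 -m inch '[0,0,0,0,0,0,0,0,0,0,0,0,0,0,0,0,0,0,0,0,0,0,0,0,0,0,0,0,0,0,0,0,0,0,0,0,0,0,0,0,0,0,0,0,0,0,0,0]' 74; python3 -m inch '[0,0,-4,0,0,0,0,0,-14,0,0,0,0,0,-28,0,0,0,0,0,-44,0,0,0,0,0,-58,0,0,0,0,0,-70,0,0,0,0,0,-78,0,0,0,0,0,-80,0,0,0]' 85; python3 -c "
from h import *
row(478.5,214,105,118)"
```

```text
time_s: 30.2
ee_pos: [462.4, 21.3, 25.8]
eef_rot: [-0.836, 3.025, -0.001]
wrist_force: [0.1, -0.0, 1.1]
finger_gap: 73.8
time_s: 31.2
ee_pos: [462.3, 21.2, 106.4]
eef_rot: [-0.836, 3.024, -0.002]
wrist_force: [-0.5, 0.0, 0.0]
finger_gap: 85.0
row [-112.9  157.1    1.5] [-0.002  0.003  0.051] j6 -2.31 at [462.3  21.2 106.4] F [-0.5  0.   0. ] t 31.2
```

```bash
python3 - <<'E'
from h import *
for n,w in(('top',(200,180,240,225)),('side',(210,175,250,210))):
    c=cap(n); h=cv2.cvtColor(c['pixels'],cv2.COLOR_BGR2HSV); x0,y0,x1,y1=w
    H=h[y0:y1,x0:x1]; m=((H[...,1]<50)&(H[...,2]>(50 if n=='top' else 130))).astype(np.uint8)
    C=max(cv2.findContours(m,0,1)[0],key=cv2.contourArea)
    P=np.array([onz(c,a+x0,b+y0,22)[:2] for a,b in C[:,0]],np.float32)
    print(n,cv2.minAreaRect(P),cv2.contourArea(P))
    o=c['pixels'][100:260,180:300]; cv2.imwrite('pics/k_%s.png'%n,cv2.resize(o,None,fx=3.3,fy=3.3,interpolation=cv2.INTER_CUBIC))
cv2.imwrite('pics/k.png',np.hstack([cv2.imread('pics/k_top.png'),cv2.imread('pics/k_side.png')]))
E
```

```text
top ((478.7157287597656, 214.45240783691406), (64.26160430908203, 63.685726165771484), 30.56437873840332) 3781.314192513004
side ((477.04132080078125, 214.2916259765625), (62.47579574584961, 59.71296310424805), 30.7539005279541) 2659.953573256964
```

View pics/k.png

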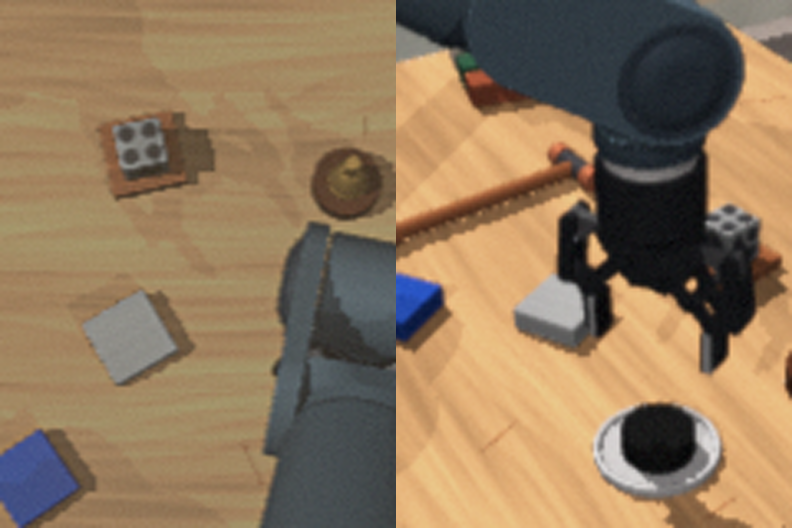

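Puck sits inside the dish (658,440 in the picture), block seen whole at (130,337) in the top half. I'll turn the jaws by 90° for the block to keep joint 6 well off its limit.

```bash
python3 -m inch '[-7,10,0,0,0,0.06,-23,32,0,0,0,0.2,-44,61,0,0,0,0.36,-65,90,0,0,0,0.54,-84,117,0,0,0,0.72,-100,138,0,0,0,0.88,-109,152,0,0,0,1.0,-112.9,157.3,0,0,0,1.1]' 85 100; python3 -c "
from h import *
row(478.5,214.4,90,30.6)
print(r.get_state()['finger_gap'])"
```

```text
time_s: 32.3
ee_pos: [477.5, 215.1, 105.0]
eef_rot: [0.872, 3.017, 0.0]
wrist_force: [0.4, 0.2, 0.1]
finger_gap: 84.8
row [-1.2 -0.1 15. ] [0.001 0.001 0.474] j6 -0.8 at [477.5 215.1 105. ] F [0.4 0.2 0.1] t 32.3
84.83863126310011
```

```bash
python3 -m inch '[-1,0,2,0,0,0.1,-1,0,5,0,0,0.22,-1,0,9,0,0,0.34,-1,0,12,0,0,0.43,-1,0,15,0,0,0.474,-1,0,15,0,0,0.474,-1,0,15,0,0,0.474,-1,0,15,0,0,0.474]'; python3 - <<'E'
from h import *
row(478.5,214.4,16,30.6)
s=cap('side'); o=s['pixels'][130:220,170:290]; cv2.imwrite('pics/l.png',cv2.resize(o,None,fx=5,fy=5,interpolation=cv2.INTER_CUBIC))
E
```

```text
time_s: 33.3
ee_pos: [478.3, 214.6, 90.0]
eef_rot: [1.556, 2.728, 0.001]
wrist_force: [0.1, 0.4, -0.6]
finger_gap: 84.7
row [-0.2 -0.  74. ] [0.001 0.001 0.   ] j6 -0.33 at [478.3 214.6  90. ] F [ 0.1  0.4 -0.6] t 33.3
```

View pics/l.png

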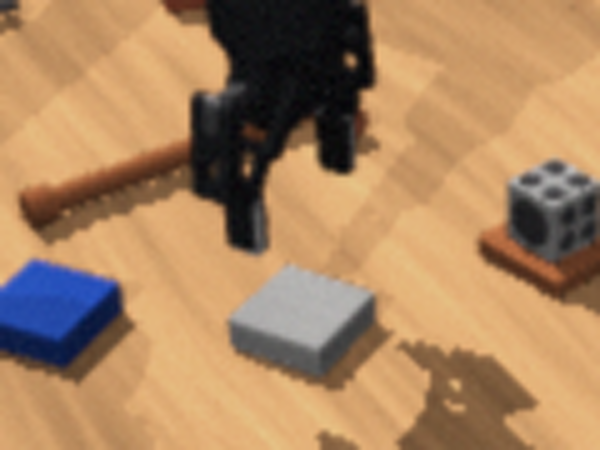

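The fingers at (245,245) and (337,165) straddle the block (302,315) and line up with its sides. Descending and gripping.

```bash
python3 -m inch '[0,0,7,0,0,0,0,0,20,0,0,0,0,0,35,0,0,0,0,0,50,0,0,0,0,0,61,0,0,0,0,0,68,0,0,0,0,0,72,0,0,0,0,0,74,0,0,0]'; python3 -m inch '[0,0,0,0,0,0,0,0,0,0,0,0,0,0,0,0,0,0,0,0,0,0,0,0,0,0,0,0,0,0,0,0,0,0,0,0,0,0,0,0,0,0,0,0,0,0,0,0]' 40 100
```

```text
time_s: 34.35
ee_pos: [478.7, 214.6, 16.1]
eef_rot: [1.556, 2.728, 0.001]
wrist_force: [0.4, -0.3, -0.3]
finger_gap: 85.0
time_s: 35.35
ee_pos: [479.3, 214.8, 17.2]
eef_rot: [1.555, 2.727, 0.002]
wrist_force: [-1.1, -1.1, 5.2]
finger_gap: 61.5
```

```bash
python3 -m inch '[0,0,-2,0,0,0,0,0,-8,0,0,0,0,0,-20,0,0,0,0,0,-36,0,0,0,0,0,-52,0,0,0,0,0,-66,0,0,0,0,0,-76,0,0,0,0,0,-80,0,0,0]'; python3 - <<'E'
from h import *
row(469,-211,95,20)
for n,w in(('top',(330,175,395,235)),('side',(275,265,355,335))):
    c=cap(n); x0,y0,x1,y1=w; im=cv2.imread('pics/%s0.png'%n)[y0:y1,x0:x1].astype(float)
    h=cv2.cvtColor(im.astype(np.uint8),cv2.COLOR_BGR2HSV)
    m=(cv2.GaussianBlur(h[...,2],(5,5),0)<(142 if n=='top' else 190)).astype(np.uint8); m=cv2.morphologyEx(m,cv2.MORPH_OPEN,np.ones((5,5)))
    C=max(cv2.findContours(m,0,1)[0],key=cv2.contourArea); P=np.array([onz(c,a+x0,b+y0,6)[:2] for a,b in C[:,0]],np.float32); print(n,cv2.minAreaRect(P))
E
```

```text
time_s: 36.35
ee_pos: [479.4, 214.8, 98.1]
eef_rot: [1.554, 2.726, 0.003]
wrist_force: [-0.0, -0.2, -5.7]
finger_gap: 61.5
row [-361.1 -225.9    2.9] [0.004 0.001 0.185] j6 -0.33 at [479.4 214.8  98.1] F [-0.  -0.2 -5.7] t 36.35
top ((468.6496276855469, -209.12059020996094), (106.61247253417969, 107.78321838378906), 18.82819175720215)
side ((467.7134704589844, -213.68878173828125), (108.55471801757812, 107.50230407714844), 20.225828170776367)
```

```bash
python3 -m inch '[-8,-5,0,0,0,0,-26,-16,0,0,0,0.01,-50,-31,0,0,0,0.02,-76,-47,0,0,0,0.03,-102,-64,0,0,0,0.045,-128,-80,0,0,0,0.06,-154,-96,0,0,0,0.08,-180,-113,0,0,0,0.09]';  python3 -c "
from h import *
row(468.5,-211,80,20)"
```

```text
time_s: 37.45
ee_pos: [473.0, 0.9, 96.9]
eef_rot: [1.677, 2.655, 0.002]
wrist_force: [0.4, 0.5, -6.9]
finger_gap: 61.7
row [-189.5  -95.1   16.9] [0.002 0.001 0.095] j6 -0.68 at [473.    0.9  96.9] F [ 0.4  0.5 -6.9] t 37.45
```

```bash
python3 -m inch '[-20,-10,0,0,0,0.01,-50,-25,0,0,0,0.03,-82,-41,2,0,0,0.05,-114,-57,6,0,0,0.07,-144,-72,10,0,0,0.085,-168,-84,14,0,0,0.095,-184,-92,16,0,0,0.095,-189.5,-95,17,0,0,0.095]';  python3 - <<'E'
from h import *
row(468.5,-211,23.2,20)
s=cap('side'); o=s['pixels'][205:345,240:390]; cv2.imwrite('pics/m.png',cv2.resize(o,None,fx=4,fy=4,interpolation=cv2.INTER_CUBIC))
E
```

```text
time_s: 38.45
ee_pos: [468.2, -211.7, 79.6]
eef_rot: [1.803, 2.572, 0.002]
wrist_force: [-0.2, 0.5, -7.2]
finger_gap: 61.2
row [ 0.6  0.4 56.4] [ 0.002 -0.    -0.001] j6 -1.0 at [ 468.2 -211.7   79.6] F [-0.2  0.5 -7.2] t 38.45
```

View pics/m.png

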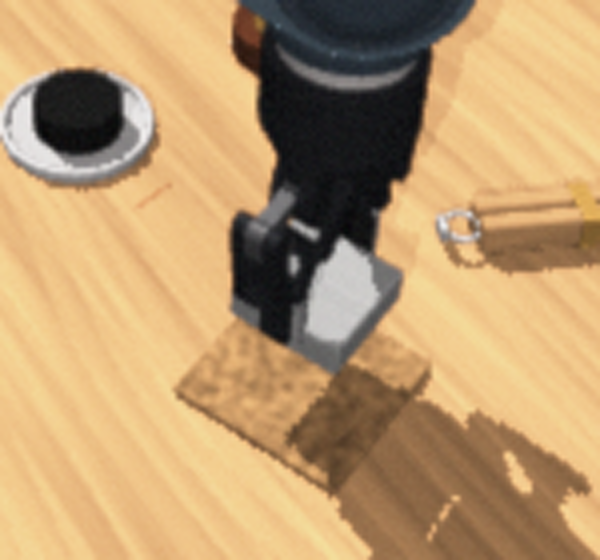

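Block level and square above the mat, clamp clear. Lowering.

```bash
python3 -m inch '[0.5,0.3,6,0,0,0,0.5,0.3,16,0,0,0,0.5,0.3,28,0,0,0,0.5,0.3,38,0,0,0,0.5,0.3,46,0,0,0,0.5,0.3,50,0,0,0,0.5,0.3,52,0,0,0,0.5,0.3,53,0,0,0]'; python3 -m inch '[0,0,0.5,0,0,0,0,0,1,0,0,0,0,0,1.5,0,0,0,0,0,2,0,0,0,0,0,2.5,0,0,0,0,0,2.8,0,0,0,0,0,3,0,0,0,0,0,3,0,0,0]';  python3 -m inch '[0,0,0.2,0,0,0,0,0,0.4,0,0,0,0,0,0.6,0,0,0,0,0,0.8,0,0,0,0,0,1,0,0,0,0,0,1,0,0,0,0,0,1,0,0,0,0,0,1,0,0,0]'
```

```text
time_s: 39.5
ee_pos: [468.7, -211.4, 26.7]
eef_rot: [1.802, 2.571, 0.002]
wrist_force: [0.0, -0.4, -7.1]
finger_gap: 61.4
time_s: 40.5
ee_pos: [468.7, -211.4, 23.7]
eef_rot: [1.802, 2.571, 0.002]
wrist_force: [-0.6, -0.2, -7.0]
finger_gap: 61.4
time_s: 41.5
ee_pos: [468.7, -211.4, 23.3]
eef_rot: [1.802, 2.572, 0.002]
wrist_force: [-4.8, 2.6, 4.2]
finger_gap: 61.7
```

```bash
python3 -m inch '[0,0,0,0,0,0,0,0,0,0,0,0,0,0,0,0,0,0,0,0,0,0,0,0,0,0,0,0,0,0,0,0,0,0,0,0,0,0,0,0,0,0,0,0,0,0,0,0]' 82; python3 -m inch '[0,0,-4,0,0,0,0,0,-16,0,0,0,0,0,-36,0,0,0,0,0,-62,0,0,0,0,0,-95,0,0,0,0,0,-125,0,0,0,0,0,-150,0,0,0,0,0,-165,0,0,0]'; python3 - <<'E'
from h import *
row(300,-330,230,20); s=cap('side')
o=s['pixels'][135:345,180:430]; cv2.imwrite('pics/n.png',cv2.resize(o,None,fx=2.8,fy=2.8,interpolation=cv2.INTER_CUBIC))
E
```

```text
time_s: 42.5
ee_pos: [468.7, -211.4, 23.3]
eef_rot: [1.802, 2.572, 0.002]
wrist_force: [0.2, -0.1, -0.2]
finger_gap: 82.1
time_s: 43.5
ee_pos: [469.0, -211.8, 190.5]
eef_rot: [1.801, 2.569, 0.002]
wrist_force: [-0.5, 0.2, 0.2]
finger_gap: 82.0
row [ -53.6 -199.   -40. ] [ 0.003  0.003 -0.001] j6 -0.99 at [ 469.  -211.8  190.5] F [-0.5  0.2  0.2] t 43.5
```

View pics/n.png

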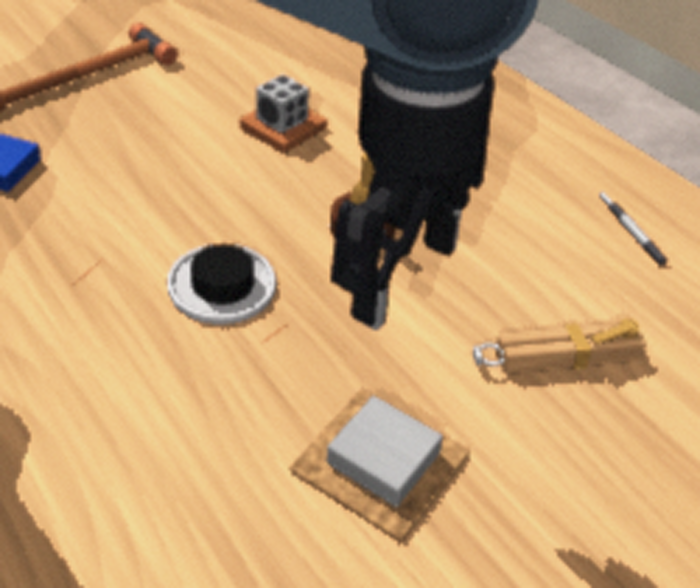

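All pieces lie at their places: puck in dish (222,276), block on mat (385,448), cube on riser (283,104). Quick numerical check.

```bash
python3 - <<'E'
from h import *
s=cap('side')
U=lambda x,y,z:onz(s,(x+.5)/2.8-.5+180,(y+.5)/2.8-.5+135,z)[:2].round(1)
print('puck',U(223,276,17),'dish',U(222,281,9))
print('block',np.mean([U(*p,28) for p in((329,449),(378,397),(442,439),(396,489))],0),'mat',(U(291,467,6)+U(469,456,6))/2)
c=cap('top'); o=c['pixels'][120:250,180:400]; cv2.imwrite('pics/o.png',cv2.resize(o,None,fx=3.6,fy=3.6,interpolation=cv2.INTER_CUBIC))
E
```

```text
puck [462.   17.8] dish [462.1  20.1]
block [ 468.025 -213.5  ] mat [ 465.35 -212.3 ]
```

View pics/o.png

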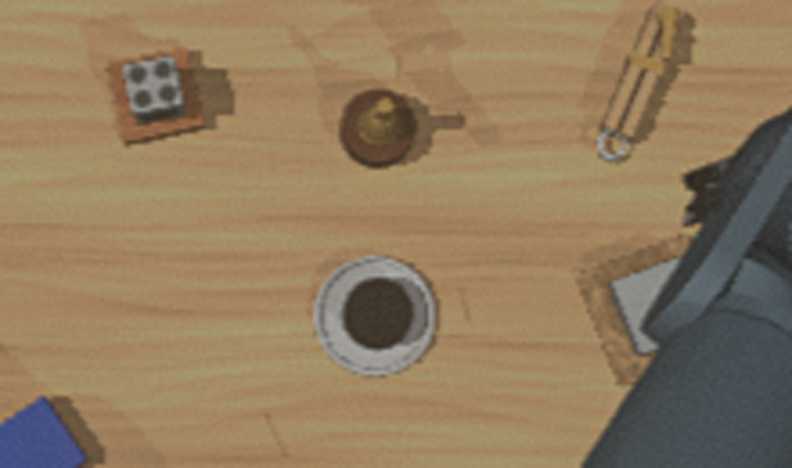

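The top view agrees: cube, bell and puck are centred within a few mm, and the clamp has not moved. Handing in.

```bash
python3 -c "
from h import *
print(r.close_job())"
```

```text
the job is handed in; nothing more can be done
None
```

I took the pile apart from the top down and set every piece at its place in the order asked: bell on the stand, cube on the riser, puck in the dish, block on the mat. I handed the job in at about 44 s on the robot's clock, with the gripper open and clear of everything. Each piece was lowered in small steps until the wrist force showed contact, no more than about 12 N, and only then released.

- **Puck and block:** from the side view, the puck measured about 2 mm off the dish centre and the block about 3 mm off the mat centre. At the end the arm hid part of the block from the top camera, so only the side view checks its final position.
- **Bell and cube:** the pictures show the bell upright and the cube square, both central. I judged these by eye and did not measure them after placing.
- **Left alone:** in the last pictures the clamp, the hammer and the blue look-alike appear where they started. I compared these by eye only.
- **Disagreements along the way:** a first hand-picked reading of the riser differed by 5 mm between the two views, but masks from both views then agreed to about 1–2 mm. A hand-picked angle for the block was about 7° off, and I used the mask value instead. The two views of the mat centre differed by 4.6 mm, so I aimed at the middle.

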